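# Ratchet the filter cap home in its walled pocket

### The job

Close the brass hex cap on the grey filter head: take the ring spanner from the black mat and, with the spanner and not the fingers, turn the cap clockwise (seen from above) until it stops, where its white mark meets the red one. The pocket walls allow only a short swing, so lift the spanner off and reseat it further back for each stroke. Then lay the spanner flat back on the mat, with both its rings on it, and leave the other things on the table where they are.

Things in the scene. Friction and masses are not known exactly. Their poses are not given: they have to be found in the camera images.
- filter_head: Grey cast filter head, fixed, foot 104 x 104 mm, 76 mm high. Origin on the table (z = 0) under the cap's axis. A hex cap stands upright in its walled pocket, which opens towards the head's -x. Walls are 76 mm high: round the back at 38 to 48 mm from the axis, ending in a radial rib (30 to 56 mm) at each side of the opening. A steel port stub sticks out to 79 mm at +x.
- pocket_mouth (a point): Point 75 mm from the cap's axis towards the head's -x, at handle height (58 mm): where the handle's centre stands in mid-swing. With its large ring seated the spanner can swing 38 degrees either way from the head's x axis before its handle meets a rib. Beyond 56 mm from the axis the opening side is free above 28 mm.
- cap (a joint): Turn of the brass hex cap about its upright axis, rad; grows clockwise seen from above, ends at a hard stop at 2.27, where the white mark on its collar meets the red line on the head's -x side. Starts between 0 and 0.6, stays where left; turning takes about 0.5 N m. The large ring fits when the spanner's yaw is head yaw + 2.27 - joint value, plus any multiple of 60 degrees.
- cap_seat (a point): Point on the cap's axis at the top of its round collar (60 mm across), 34 mm above the table; the underside of the seated spanner ring rests here. The hex above it is 30 mm across flats (34.6 mm across corners) and 16.5 mm high, its top 3.5 mm bevelled.
- spanner: Steel double-ended ring spanner with a raised handle, 195 mm long, about 0.22 kg. Origin midway between the ring centres, level with the rings' undersides; x points to the large ring, z up. Both rings are 14 mm high. Straight handle from x = -35 to +35 mm, 14 mm wide (y), 12 mm high, sloping down to the rings at both ends.
- large_ring (a point): Centre of the spanner's large ring, level with its underside (spanner frame +75, 0, 0 mm). Six-sided hole 32 mm across flats: on the cap 1 mm play each side and some 7 degrees of free turn either way. 49 mm outside.
- small_ring (a point): Centre of the spanner's small ring, level with its underside (spanner frame -75, 0, 0 mm). Hole 26 mm, too small for the cap; 41 mm outside.
- handle (a point): Centre of the spanner's handle (spanner frame 0, 0, 24 mm); the place to grip, where it balances, fingers closing along the spanner's y.
- mat: Black rubber tool mat fixed to the table, 220 mm (its x) by 120 mm (its y), 3 mm thick. Origin on its underside 30 mm off its centre: the mat runs from x = -140 to +80 mm and y = -60 to +60 mm. The spanner starts on it, large ring away from the robot. The carry handle of the tool case behind juts out to about x = 0.65 m: keep the large ring short of that.
- pliers: Bystander: red-handled pliers, 192 x 55 x 14 mm; origin at the centre of its underside.
- lamp: Bystander: dark grey torch, 98 x 32 x 32 mm; origin at the centre of its underside.
- tape: Bystander: black roll of electrical tape, 62 mm across, 19 mm high; origin at the centre of its underside.
- dish: Bystander: small white parts dish, 97 mm across, 20 mm high; origin at the centre of its underside.
- hex_key: Bystander: L-shaped hex key, 92 x 30 x 5 mm; origin at the centre of its underside.

How it is judged:
By the outcome, as a careful person would: the job done as asked, in the order asked, and still so for the second after the job is handed in, with the robot touching nothing.
It also fails if it takes over 69 s, if anything falls off the work surface, if the arm or the gripper's body presses on something with over 40 N, if the wrist force passes 120 N, or if a joint passes its speed limit or range.

### The arm

A 6-joint arm with a two-finger parallel gripper is mounted at the origin on a cart in front of the work surface, level with it; the furniture and walls round the work are solid. World frame = base frame: x ahead of the robot, y to its left, z up, the work surface at z = 0. Lengths are in m, angles in rad, forces in N, time in s.
With the tool pointing down it reaches from about 0.4 to 0.825 m from the base axis. Payload 7 kg.
Tool frame: the origin (TCP) lies where the fingers leave the gripper's body, on its centre line; the fingertips stand 66 mm ahead of it and the grasp point (between the pads) lies 47 mm ahead of it; z points along the fingers, y is the line along which they close (so a half turn about z gives the same grasp; the last joint's range is limited). The gripper opens to 88 mm and grips with 3 to 60 N. Pads are 19 mm wide; open, the fingers measure 130 mm over their backs; the gripper's body (78 mm by 193 mm) begins 47 mm behind the grasp point.
Start: joints at [-0.837, 0.359, 0.012, 0, -1.224, -0.288], TCP at [0.291, -0.609, 0.292] pointing down, gripper open.
Joint ranges: [-3.07, 3.07], [-1.43, 2.12], [-1.02, 1.25], [-3.03, 1.67], [-3.05, -0], [-3.03, 3.03]. Speed limits (rad/s): [2.39, 2.39, 3.01, 3.14, 3.14, 3.14].

### API

Orientations are given as a unit quaternion [w, x, y, z].
In Python, from cell import robot gives the robot as it stands.
- The arm moves only by the tool send_rows, never from a script. Its argument "steps" is a list of rows, each a list of 7 numbers: the opening, from -1 (shut) to 1 (fully open), then the shift along the tool's x, y, z in mm, then the turn, a rotation vector about the tool's x, y, z in rad. A call has 1 to 5 rows; each row is the pose to reach, as a shift and turn from the pose commanded when the call began, along the tool's axes at that moment; what a row does not reach only later rows make up. A row lasts 1/8 s, in which the tool goes at most 62.5 mm and 10.7 degrees, less where a joint would pass 70% of its speed; a pose out of reach is approached as far as the arm can. A call with a gripper value outside its range is refused whole. The fingers move at their own pace and stop on an object; "force" is the grip in N (left out, the last holds). Time passes only in rows, so rows that repeat a pose let the fingers close. It gives the time, the measured TCP pose, the force, the opening and the grip force at its end, in the units of the state.
- robot.observe(): the state, without advancing time (a new reading comes with each control period).
- robot.capture(name): name is "side" or "top" or "wrist"; returns a dict with "frame" (384x512x3 uint8, red, green, blue), "vfov" (degrees; the focal length in pixels is half the picture's height over the tangent of half this angle, whatever the lens; pixels are square), "cx", "cy" (the principal point, pixels), "dist_coeffs" ([k1, k2, p1, p2, k3] as OpenCV has them; the pictures are not rectified), "world_from_camera" (4x4, takes a point from camera to world coordinates); the wrist camera has in their place "T_tool_cam" (4x4, takes a point from camera to tool coordinates, whose origin is the TCP and whose axes are the flange's). Camera axes: x right, y up, looking along -z (the intrinsics and any distortion apply to the point x, -y, -z); pixel columns grow to the right and rows downward; lengths in m; the calibration is good to about 2 mm. A picture is of the moment at which its call begins: read the wrist's pose just before it. There is no depth.
- robot.sign_off(): hands the job in; it is judged then, once.
The state is a dict: "time_s": time; "joint_positions": joint angles; "qd": joint speeds; "joint_torque": joint torques, N m; "ee_pos": TCP position; "tcp_rot": TCP orientation; "force": force on the tool from outside, world axes, zero at the start; "moment": the same for the moment, N m; "finger_gap": opening from 0.0 (shut) to 1.0 (fully open); "grip_force": force on a finger pad.
Only numpy, scipy, OpenCV 4.12 (cv2) and the standard library are available. Lean on these libraries where they do the work, as an engineer would, in place of code of your own. Each camera call takes 0.05 s, during which the arm holds its last target. There are 200 camera calls.

## Working session

There is one attempt and no reset: what is moved stays moved. The work goes in short steps, Python scripts to look and compute and a tool call to move; the robot and the scene stay as the last step left them, time stands still between calls to the robot, and variables do not carry over. Pictures are saved under pics/ and viewed, at most 10 in all, crops included, and the job is handed in when it is done.

Besides the shell and the picture viewer there is one more tool, called after "Emit:" in YAML: its name, and indented under it one key for each argument. send_rows: Moves the arm, as the interface text tells. Its arguments: {"type":"object","properties":{"steps":{"type":"array"},"force":{"type":"number"}},"required":["steps"]}

```bash
ls; mkdir -p pics; python3 - <<'E'
from cell import robot
import cv2,numpy as np,pickle
s=robot.observe();print(s)
C={n:robot.capture(n) for n in("top","side")}
pickle.dump(C,open("cap0.pkl","wb"))
for n,c in C.items():
    print(n,c["vfov"],c["cx"],c["cy"],c["dist_coeffs"],np.round(c["world_from_camera"],3).tolist())
    cv2.imwrite(f"pics/{n}0.png",cv2.resize(c["frame"][:,:,::-1],(800,600),interpolation=cv2.INTER_CUBIC))
E
```

```text
pics
{'time_s': 0.0, 'joint_positions': array([-8.36879524e-01,  3.59370747e-01,  1.10644846e-02, -3.29888244e-04,
       -1.22407810e+00, -2.88121548e-01]), 'qd': array([-0.00036463,  0.000787  , -0.00046378, -0.0006725 ,  0.00222187,
        0.00063764]), 'joint_torque': array([ 4.12677355e-04, -5.82720888e+01,  2.93054116e+01,  6.99736789e+00,
        6.74028648e-03, -1.71280631e-04]), 'ee_pos': array([ 0.29087739, -0.60869845,  0.29123913]), 'tcp_rot': array([-2.53055363e-04, -2.21001634e-01,  9.75273102e-01,  7.68424971e-04]), 'force': array([ 0.13313872, -0.05311899, -0.87816996]), 'moment': array([-0.01187076,  0.01738374,  0.01527215]), 'grip_force': 0.0, 'finger_gap': 1.0040334490931073}
top 53.24686917262476 256.4962717970938 185.92203317054035 [0.01281386 0.         0.         0.         0.        ] [[0.008, 0.987, -0.158, 0.368], [-1.0, 0.009, 0.006, -0.047], [0.007, 0.158, 0.987, 0.99], [0.0, 0.0, 0.0, 1.0]]
side 52.98697252269385 258.5079442513109 191.59927651694758 [0.01952185 0.         0.         0.         0.        ] [[-1.0, 0.009, 0.012, 0.505], [0.004, -0.575, 0.818, 0.871], [0.015, 0.818, 0.575, 0.718], [0.0, 0.0, 0.0, 1.0]]
```

View pics/top0.png

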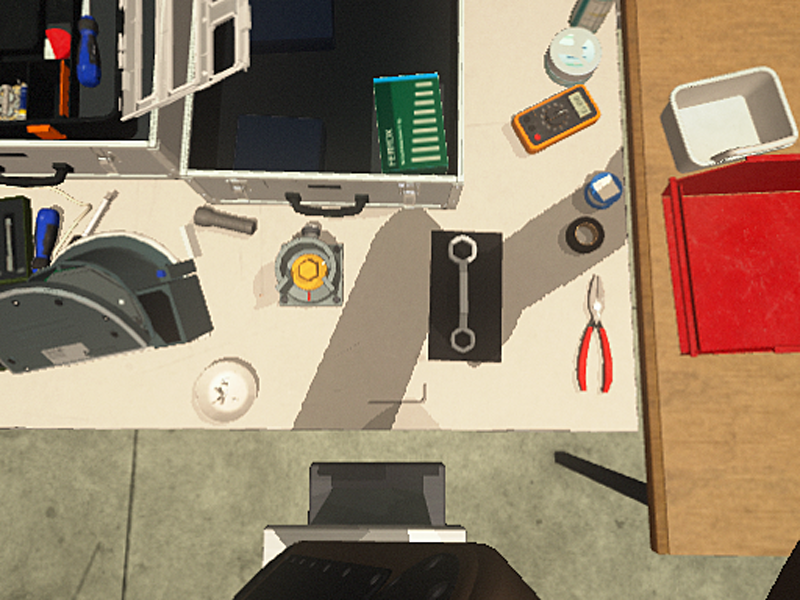

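View pics/side0.png

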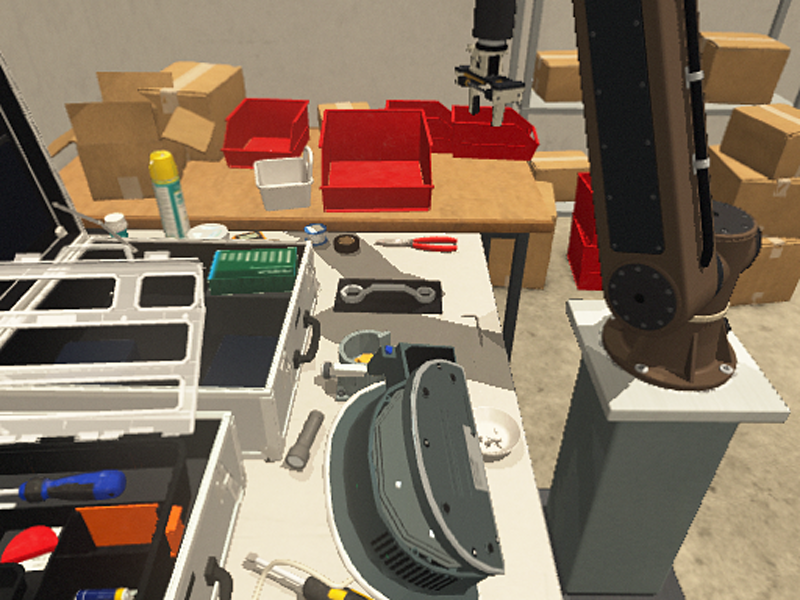

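```bash
cat > h.py <<'E'
import cv2,numpy as np
from scipy.spatial.transform import Rotation as R
def tf(s):
    T=np.eye(4); q=s["tcp_rot"]; T[:3,:3]=R.from_quat([q[1],q[2],q[3],q[0]]).as_matrix(); T[:3,3]=s["ee_pos"]; return T
def K(c):
    f=192/np.tan(np.radians(c["vfov"]/2)); return np.array([[f,0,c["cx"]],[0,f,c["cy"]],[0,0,1.]])
def cast(c,uv,z,W=None):
    "pixels -> world points on plane z"
    W=c["world_from_camera"] if W is None else W
    p=cv2.undistortPoints(np.float64(uv).reshape(-1,1,2),K(c),np.array(c["dist_coeffs"]))[:,0]
    d=np.c_[p[:,0],-p[:,1],-np.ones(len(p))]@W[:3,:3].T
    o=W[:3,3]; return o+d*((z-o[2])/d[:,2])[:,None]
def proj(c,X,W=None):
    W=c["world_from_camera"] if W is None else W
    q=(np.atleast_2d(X)-W[:3,3])@W[:3,:3]; q=q*[1,-1,-1]
    return cv2.projectPoints(q,np.zeros(3),np.zeros(3),K(c),np.array(c["dist_coeffs"]))[0][:,0]
E
python3 - <<'E'
from h import *; import pickle
C=pickle.load(open("cap0.pkl","rb"));c=C["top"];f=c["frame"];hsv=cv2.cvtColor(f,cv2.COLOR_RGB2HSV)
# mat
x0,y0,x1,y1=270,142,325,236
sub=np.zeros(f.shape[:2],np.uint8);sub[y0:y1,x0:x1]=1
dark=((hsv[...,2]<60)&(sub>0)).astype(np.uint8)
cs,h=cv2.findContours(dark,cv2.RETR_CCOMP,cv2.CHAIN_APPROX_NONE)
for i,k in enumerate(cs):
    a=cv2.contourArea(k)
    if a>20:
        m=cv2.moments(k);u=[m['m10']/m['m00'],m['m01']/m['m00']]
        print(i,a,h[0][i][3],np.round(u,1),cast(c,[u],.012)[0].round(4),cast(c,[u],.003)[0].round(4),cv2.minAreaRect(k))
        if a>2000: print("mat",cast(c,cv2.boxPoints(cv2.minAreaRect(k)),.003).round(4))
yel=cv2.inRange(hsv,(15,120,80),(35,255,255)); yel[:150]=0;yel[200:]=0;yel[:,:170]=0;yel[:,230:]=0
v,u=np.nonzero(yel);print("yel",len(u),u.mean(),v.mean(),u.min(),u.max(),v.min(),v.max())
for uv in ([[u.mean(),v.mean()]],[[(u.min()+u.max())/2,(v.min()+v.max())/2]]): print(cast(c,uv,.034),cast(c,uv,.05))
cv2.imwrite("pics/c1.png",np.hstack([cv2.resize(f[140:200,165:230,::-1],(520,480),interpolation=cv2.INTER_CUBIC),cv2.resize(f[140:235,265:330,::-1],(260,480),interpolation=cv2.INTER_CUBIC)]))
E
```

```text
3 59.5 -1 [295.6 216.9] [ 0.445  -0.1533  0.012 ] [ 0.4457 -0.1543  0.003 ] ((295.7500305175781, 216.75001525878906), (9.192387580871582, 8.485280990600586), 45.0)
6 82.5 -1 [295.4 159.8] [ 0.5944 -0.154   0.012 ] [ 0.5965 -0.155   0.003 ] ((295.2691955566406, 159.8461456298828), (11.926054000854492, 9.429903030395508), 33.690067291259766)
13 3578.5 -1 [297.4 189.1] [ 0.5168 -0.1587  0.012 ] [ 0.5181 -0.1597  0.003 ] ((297.0, 189.0), (82.0, 46.0), 90.0)
mat [[ 0.6279 -0.0985  0.003 ]
 [ 0.629  -0.2206  0.003 ]
 [ 0.4126 -0.2166  0.003 ]
 [ 0.4116 -0.0986  0.003 ]]
36 149.0 13 [283.4 223.8] [ 0.4271 -0.122   0.012 ] [ 0.4277 -0.1227  0.003 ] ((284.5000305175781, 225.50003051757812), (21.21320343017578, 14.142135620117188), 45.0)
44 139.5 13 [311.8 153.9] [ 0.6104 -0.1971  0.012 ] [ 0.6127 -0.1985  0.003 ] ((311.0, 155.0), (18.0, 12.0), -0.0)
46 830.5 13 [295.9 185.6] [ 0.526  -0.1547  0.012 ] [ 0.5274 -0.1557  0.003 ] ((296.0, 187.5), (20.0, 77.0), 0.0)
yel 416 197.12980769230768 173.625 186 209 162 185
[[0.55095728 0.09818008 0.034     ]] [[0.54788934 0.09575333 0.05      ]]
[[0.55128864 0.09725276 0.034     ]] [[0.54821516 0.09484153 0.05      ]]
```

View pics/c1.png

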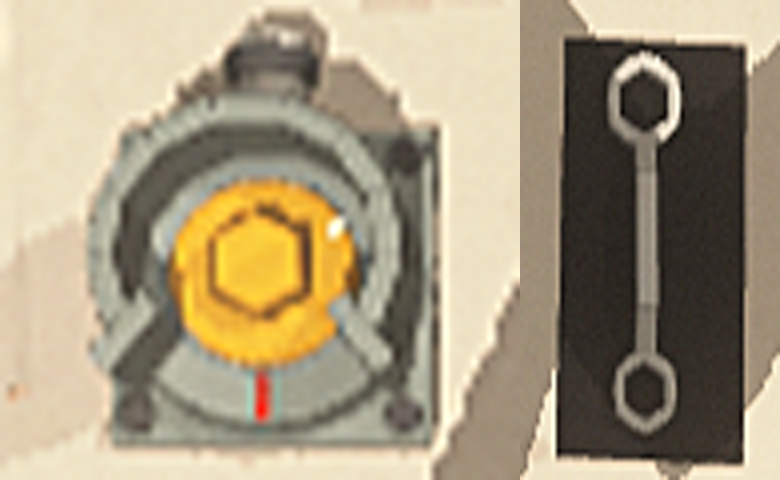

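The crop shows the cap centre at about (265,272), the white mark at (337,226), the red line at (262,395) and the pocket open towards the robot. The spanner lies along x on the mat with its large ring away from the robot.

```bash
python3 - <<'E'
from h import *; import pickle
C=pickle.load(open("cap0.pkl","rb"));c=C["top"]
g=lambda x,y:[(x+.5)/8-.5+165,(y+.5)/8-.5+140]
P=lambda n,uv,z:print(n,cast(c,[uv],z)[0].round(4))
P("hextop",g(258,262),.0505);P("collar",g(265,272),.034);P("white",g(337,226),.034)
P("wall L/R",g(88,250),.076);P("wallR",g(402,250),.076);P("wallTop",g(244,92),.076)
P("redtop",g(262,372),.03);P("redbot",g(261,418),.03)
for z in (0,.01,.028):P(f"footBL{z}",g(112,443),z);P("footBR",g(430,445),z);P("footTR",g(438,128),z)
cs=C["side"];hsv=cv2.cvtColor(cs["frame"],cv2.COLOR_RGB2HSV)
y=cv2.inRange(hsv,(15,120,80),(35,255,255));y[:200]=0;y[240:]=0;y[:,:215]=0;y[:,255:]=0
v,u=np.nonzero(y);print(len(u),u.min(),u.max(),v.min(),v.max())
print(proj(cs,[[.551,.0975,.0505],[.551,.0975,.034]]))
E
```

```text
hextop [0.5511 0.0966 0.0505]
collar [0.5511 0.0968 0.034 ]
white [0.5662 0.0744 0.034 ]
wall L/R [0.5494 0.1443 0.076 ]
wallR [0.5503 0.0491 0.076 ]
wallTop [0.5991 0.0987 0.076 ]
redtop [0.5196 0.0973 0.03  ]
redbot [0.5049 0.0971 0.03  ]
footBL0 [0.5006 0.1498 0.    ]
footBR [0.5008 0.0464 0.    ]
footTR [ 0.6067  0.0462 -0.    ]
footBL0.01 [0.4992 0.1478 0.01  ]
footBR [0.4995 0.0455 0.01  ]
footTR [0.6043 0.0453 0.01  ]
footBL0.028 [0.4968 0.1442 0.028 ]
footBR [0.497  0.0438 0.028 ]
footTR [0.5999 0.0436 0.028 ]
50 227 238 226 232
[[236.25131064 229.6025533 ]
 [236.36628452 234.32032304]]
```

Emit:
send_rows:
  steps:
    - [1, -48, 37, 0, 0, 0, 0.09]
    - [1, -96, 74, 0, 0, 0, 0.18]
    - [1, -144, 111, 0, 0, 0, 0.27]
    - [1, -192, 148, 0, 0, 0, 0.36]
    - [1, -240, 185, 0, 0, 0, 0.445]

```text
time_s: 0.72
ee_pos: [0.4282, -0.3367, 0.292]
tcp_rot: [-0.0, 0.001, 1.0, 0.0]
force: [0.8, -0.7, 0.0]
finger_gap: 1.004
grip_force: 0.0
```

```bash
cat >> h.py <<'E'
def go(s,xyz,yaw):
    "shift in tool axes (mm), turn about tool z (rad) to TCP xyz with tool x at world yaw (deg)"
    T=tf(s); d=T[:3,:3].T@(np.array(xyz)-T[:3,3])*1000
    a=np.radians(yaw); Rg=np.array([[np.cos(a),np.sin(a),0],[np.sin(a),-np.cos(a),0],[0,0,-1]])
    return d.round(1),R.from_matrix(T[:3,:3].T@Rg).as_rotvec().round(4)
E
python3 - <<'E'
from h import *; from cell import robot
s=robot.observe();print(s["time_s"],s["ee_pos"],s["joint_positions"].round(2),go(s,(.5197,-.1537,.16),180))
E
```

```text
0.725 [ 0.42821736 -0.33674098  0.2919831 ] [-0.31  0.15 -0.28 -0.   -1.15 -1.27] (array([-91.1, 183.2, 132. ]), array([ 0.0002, -0.0002, -0.0022]))
```

Emit:
send_rows:
  steps:
    - [1, -23, 46, 25, 0, 0, 0]
    - [1, -46, 92, 50, 0, 0, 0]
    - [1, -69, 138, 75, 0, 0, 0]
    - [1, -91, 183, 112, 0, 0, 0]
    - [1, -91, 183, 132, 0, 0, 0]

```text
time_s: 1.35
ee_pos: [0.5192, -0.1528, 0.1582]
tcp_rot: [-0.001, -0.002, 1.0, 0.0]
force: [0.6, 0.8, 0.2]
finger_gap: 1.001
grip_force: 0.0
```

```bash
python3 - <<'E'
from h import *; from cell import robot
import pickle
s=robot.observe();c=robot.capture("wrist");pickle.dump((s,c),open("w1.pkl","wb"))
print(s["time_s"],s["ee_pos"],c["vfov"],np.round(c["T_tool_cam"],3).tolist())
cv2.imwrite("pics/w1.png",c["frame"][:,:,::-1])
E
```

```text
1.35 [ 0.51916803 -0.15279157  0.15821056] 59.49142379224955 [[-0.0, 0.969, 0.248, 0.066], [1.0, 0.0, -0.001, 0.0], [-0.001, 0.248, -0.969, -0.091], [0.0, 0.0, 0.0, 1.0]]
```

View pics/w1.png

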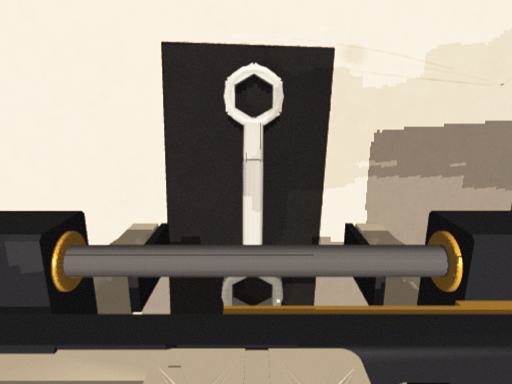

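The wrist view shows the small ring (near the robot) at (254,95) and the handle running down column 253. I'll cast these onto their planes.

```bash
python3 - <<'E'
from h import *; import pickle
s,c=pickle.load(open("w1.pkl","rb"));W=tf(s)@c["T_tool_cam"]
g=cv2.cvtColor(c["frame"],cv2.COLOR_RGB2GRAY)
m=(g>110).astype(np.uint8)
h=(g[70:125,225:285]<80).astype(np.uint8)
n,l,st,ce=cv2.connectedComponentsWithStats(h);i=l[25,28];print(st[i],ce[i]+[225,70])
print(cast(c,[ce[i]+[225,70]],.010,W).round(4))
for r in (170,190,210,230):
    u=np.nonzero(m[r,225:285])[0]+225; print(r,u.min(),u.max(),cast(c,[[(u.min()+u.max())/2,r]],.033,W).round(4))
T=tf(s)
for xyz in ((.5197,-.1537,.074),):print(go(s,xyz,180))
E
```

```text
[  10    4   37   43 1212] [253.12623762  95.72689769]
[[ 0.4471 -0.1545  0.01  ]]
170 243 262 [[ 0.4944 -0.1547  0.033 ]]
190 243 262 [[ 0.5078 -0.1546  0.033 ]]
210 243 262 [[ 0.5217 -0.1546  0.033 ]]
230 243 261 [[ 0.536  -0.1549  0.033 ]]
(array([-0.7, -0.9, 84.2]), array([ 0.0002, -0.0019,  0.0044]))
```

Emit:
send_rows:
  steps:
    - [1, -2, -2, 42, 0, 0, 0]
    - [1, -2, -2, 84, 0, 0, 0]
    - [1, -2, -2, 84, 0, 0, 0]

```text
time_s: 1.78
ee_pos: [0.5185, -0.1579, 0.074]
tcp_rot: [-0.003, 0.0, 1.0, -0.0]
force: [0.1, -0.3, 0.7]
finger_gap: 1.0
grip_force: 0.0
```

Emit:
send_rows:
  steps:
    - [-1, 0, 0, 0, 0, 0, 0]
    - [-1, 0, 0, 0, 0, 0, 0]
    - [-1, 0, 0, 0, 0, 0, 0]
    - [-1, 0, 0, 0, 0, 0, 0]
    - [-1, 0, 0, 0, 0, 0, 0]
  force: 60

```text
time_s: 2.4
ee_pos: [0.5207, -0.1575, 0.0765]
tcp_rot: [0.0, -0.0, 1.0, 0.0]
force: [0.4, 0.3, 0.1]
finger_gap: 0.493
grip_force: 0.0
```

Emit:
send_rows:
  steps:
    - [-1, 0, 0, 0, 0, 0, 0]
    - [-1, 0, 0, 0, 0, 0, 0]
    - [-1, 0, 0, 0, 0, 0, 0]
    - [-1, 0, 0, 0, 0, 0, 0]
    - [-1, 0, 0, 0, 0, 0, 0]

```text
time_s: 3.02
ee_pos: [0.5207, -0.1575, 0.0761]
tcp_rot: [-0.0, -0.0, 1.0, 0.0]
force: [-0.0, 0.1, -0.3]
finger_gap: 0.151
grip_force: 60.0
```

Emit:
send_rows:
  steps:
    - [-1, 0, 0, 0, 0, 0, 0]
    - [-1, 0, 0, 0, 0, 0, 0]

```text
time_s: 3.28
ee_pos: [0.5206, -0.1575, 0.0761]
tcp_rot: [-0.0, -0.0, 1.0, 0.0]
force: [0.7, 0.3, -1.7]
finger_gap: 0.152
grip_force: 60.0
```

Emit:
send_rows:
  steps:
    - [-1, 0, 0, -30, 0, 0, 0]
    - [-1, 0, 0, -80, 0, 0, 0]
    - [-1, 0, 20, -104, 0, 0, 0]
    - [-1, 10, 70, -104, 0, 0, 0]
    - [-1, 22, 125, -104, 0, 0, -0.035]

```text
time_s: 3.9
ee_pos: [0.498, -0.0318, 0.1802]
tcp_rot: [0.0, -0.017, 1.0, 0.0]
force: [0.9, 0.7, -3.8]
finger_gap: 0.149
grip_force: 60.0
```

Emit:
send_rows:
  steps:
    - [-1, 8, 52, 0, 0, 0, -0.02]
    - [-1, 18, 102, 0, 0, 0, -0.035]
    - [-1, 26, 123, 0, 0, 0, -0.035]
    - [-1, 26, 123, 0, 0, 0, -0.035]
    - [-1, 26, 123, 0, 0, 0, -0.035]

```text
time_s: 4.53
ee_pos: [0.468, 0.0891, 0.18]
tcp_rot: [-0.0, -0.036, 0.999, -0.0]
force: [-0.5, 0.6, -3.7]
finger_gap: 0.15
grip_force: 60.0
```

```bash
python3 - <<'E'
from h import *; from cell import robot
import pickle
s=robot.observe();c=robot.capture("wrist");t=robot.capture("top");pickle.dump((s,c,t),open("w2.pkl","wb"))
W=tf(s)@c["T_tool_cam"];print(s["time_s"],s["ee_pos"],s["tcp_rot"],s["qd"].round(3),s["finger_gap"],s["force"],W[:3,3])
a=cv2.resize(c["frame"][:,:,::-1],(400,300));b=cv2.resize(t["frame"][110:260,120:320,::-1],(400,300),interpolation=cv2.INTER_CUBIC)
cv2.imwrite("pics/w2.png",np.hstack([a,b]))
E
```

```text
4.525 [0.46798657 0.08910123 0.18000306] [-2.48914850e-04 -3.55423478e-02  9.99368125e-01 -1.72980535e-04] [-0.014  0.002  0.004  0.002 -0.    -0.   ] 0.14985639428156233 [-0.54638665  0.64935898 -3.65007978] [0.40257314 0.08491546 0.27061489]
```

View pics/w2.png

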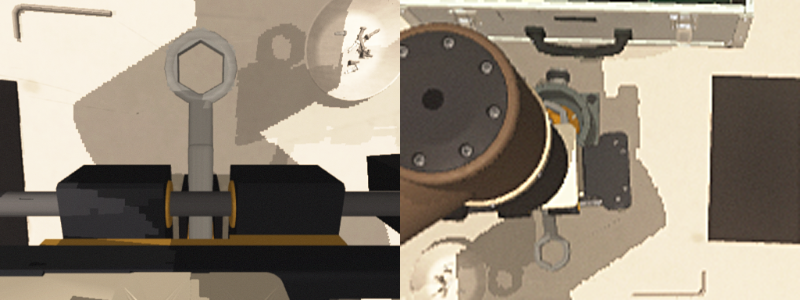

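The spanner is held straight, with the small ring hole at about (257,84) in full wrist pixels. The top view is blocked by the arm. Next I'll work out where the spanner sits in the tool frame.

```bash
python3 - <<'E'
from h import *; import pickle
s,c,t=pickle.load(open("w2.pkl","rb"));T=c["T_tool_cam"]
g=cv2.GaussianBlur(cv2.cvtColor(c["frame"],cv2.COLOR_RGB2GRAY),(3,3),0)
for tol in (4,6,8):
    mk=np.zeros((386,514),np.uint8);_,_,_,r=cv2.floodFill(g.copy(),mk,(257,84),255,tol,tol,cv2.FLOODFILL_FIXED_RANGE|(255<<8)|4)
    v,u=np.nonzero(mk[1:-1,1:-1]);uv=[u.mean(),v.mean()];print(r,len(u),uv,cast(c,[uv],.0661,T).round(4))
for rr in (135,150,165,180):
    d=np.gradient(g[rr,225:290].astype(float));print(rr,225+d.argmax(),225+d.argmin())
print(cast(c,[[255,150]],.0375,T).round(4))
E
```

```text
(230, 57, 54, 62) 2483 [np.float64(256.5581957309706), np.float64(87.76117599677809)] [[0.0731 0.0007 0.0661]]
(230, 57, 54, 62) 2529 [np.float64(256.4693554764729), np.float64(87.76631079478055)] [[0.0731 0.0007 0.0661]]
(230, 57, 54, 62) 2556 [np.float64(256.4796557120501), np.float64(87.74491392801252)] [[0.0731 0.0007 0.0661]]
135 272 241
150 272 241
165 272 241
180 272 240
[[0.049  0.0001 0.0375]]
```

Emit:
send_rows:
  steps:
    - [-1, -8, 1.7, 0, 0, 0, 0]
    - [-1, -8, 1.7, 30, 0, 0, 0]
    - [-1, -8, 1.7, 50, 0, 0, 0]
    - [-1, -8, 1.7, 56, 0, 0, 0]
    - [-1, -8, 1.7, 56, 0, 0, 0]

```text
time_s: 5.25
ee_pos: [0.4765, 0.0915, 0.1241]
tcp_rot: [-0.0, -0.035, 0.999, -0.0]
force: [0.5, -0.1, -2.5]
finger_gap: 0.151
grip_force: 60.0
```

Emit:
send_rows:
  steps:
    - [-1, 0, 0, 2, 0, 0, 0]
    - [-1, 0, 0, 4, 0, 0, 0]
    - [-1, 0, 0, 5, 0, 0, 0]
    - [-1, 0, 0, 5, 0, 0, 0]

```text
time_s: 5.75
ee_pos: [0.4764, 0.0919, 0.1195]
tcp_rot: [0.0, -0.036, 0.999, 0.0]
force: [1.1, -0.5, -1.0]
finger_gap: 0.156
grip_force: 60.0
```

Emit:
send_rows:
  steps:
    - [-1, 0, 0, 1, 0, 0, 0]
    - [-1, 0, 0, 2, 0, 0, 0]
    - [-1, 0, 0, 3, 0, 0, 0]
    - [-1, 0, 0, 3, 0, 0, 0]

```text
time_s: 6.25
ee_pos: [0.4765, 0.0918, 0.1162]
tcp_rot: [0.0, -0.035, 0.999, 0.0]
force: [4.1, -1.1, -1.6]
finger_gap: 0.156
grip_force: 60.0
```

```bash
python3 - <<'E'
from h import *; from cell import robot
s=robot.observe();print(s["ee_pos"],s["force"],s["moment"],s["finger_gap"])
c=robot.capture("side");cv2.imwrite("pics/s3.png",cv2.resize(c["frame"][190:270,190:300,::-1],(660,480),interpolation=cv2.INTER_CUBIC))
E
```

```text
[0.4764519  0.09184096 0.11624098] [ 4.08249961 -1.10375698 -1.6086027 ] [-0.50480399 -1.53351969 -0.10948268] 0.15592566828922916
```

View pics/s3.png

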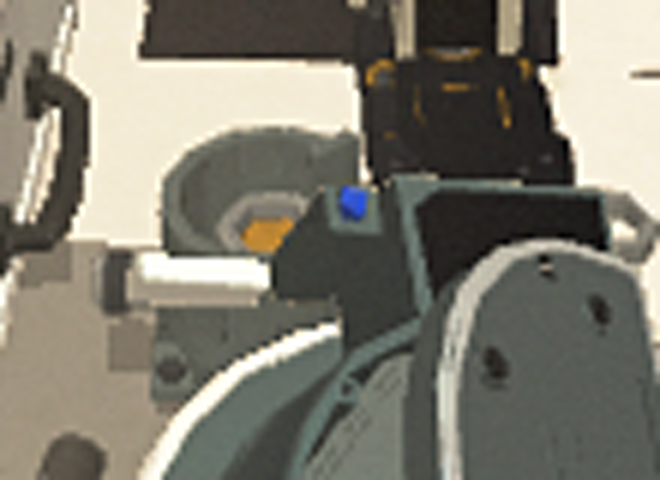

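The side view shows the ring round the brass hex (at about (265,235)). The +4 N force in x says the ring sits slightly too near the robot, so I'll nudge it forward and lower further.

Emit:
send_rows:
  steps:
    - [-1, -1, 0, 1, 0, 0, 0]
    - [-1, -1, 0, 3, 0, 0, 0]
    - [-1, -1, 0, 5, 0, 0, 0]
    - [-1, -1, 0, 7, 0, 0, 0]
    - [-1, -1, 0, 7, 0, 0, 0]

```text
time_s: 6.92
ee_pos: [0.4768, 0.0917, 0.109]
tcp_rot: [-0.0, -0.035, 0.999, -0.0]
force: [0.3, -0.7, -0.5]
finger_gap: 0.154
grip_force: 60.0
```

```bash
python3 - <<'E'
from h import *; from cell import robot
s=robot.observe();print(s["ee_pos"],s["force"],s["moment"],s["finger_gap"],s["tcp_rot"])
E
```

```text
[0.47679438 0.09167253 0.10895105] [ 0.30951868 -0.7221214  -0.5100216 ] [-0.36053122 -0.51516603 -0.10507283] 0.15384493638973581 [-2.83535155e-04 -3.54117255e-02  9.99372759e-01 -1.35355250e-04]
```

Emit:
send_rows:
  steps:
    - [-1, -0.7, 10.4, 0, 0, 0, 0.14]
    - [-1, -2.9, 20.6, 0, 0, 0, 0.28]
    - [-1, -6.5, 30.4, 0, 0, 0, 0.42]
    - [-1, -11.4, 39.6, 0, 0, 0, 0.56]
    - [-1, -16.6, 46.9, 0, 0, 0, 0.68]

```text
time_s: 7.55
ee_pos: [0.4905, 0.1393, 0.1091]
tcp_rot: [0.0, 0.301, 0.954, -0.001]
force: [6.0, -6.7, -2.3]
finger_gap: 0.152
grip_force: 60.2
```

Emit:
send_rows:
  steps:
    - [-1, 0, 0, 0, 0, 0, 0]
    - [-1, 0, 0, 0, 0, 0, 0]
    - [-1, 0, 0, 0, 0, 0, 0]

```text
time_s: 7.92
ee_pos: [0.4908, 0.1396, 0.1093]
tcp_rot: [0.0, 0.3, 0.954, -0.0]
force: [4.6, -2.8, -2.7]
finger_gap: 0.154
grip_force: 60.0
```

```bash
cat >> h.py <<'E'
def st(s):
    T=tf(s); y=np.degrees(np.arctan2(-T[1,0],-T[0,0])); p=T[:3,3]+T[:3,:3]@[-.0745,0,0]
    print(s["time_s"],"pos",s["ee_pos"].round(4),"spanner yaw",y.round(2),"ring",p.round(4),"F",s["force"].round(1),"M",s["moment"].round(2),"gap",round(s["finger_gap"]*88,1))
E
python3 - <<'E'
from h import *; from cell import robot
st(robot.observe())
E
```

```text
7.925 pos [0.4908 0.1396 0.1093] spanner yaw -34.87 ring [0.5519 0.097  0.1094] F [ 4.6 -2.8 -2.7] M [-1.31 -1.84  0.14] gap 13.6
```

Emit:
send_rows:
  steps:
    - [-1, -0.1, -3.7, -8, 0, 0, -0.05]
    - [-1, -0.2, -6, -22, 0, 0, -0.08]
    - [-1, -2.3, -18.4, -22, 0, 0, -0.25]
    - [-1, -6.5, -30.4, -22, 0, 0, -0.42]
    - [-1, -12.6, -41.4, -22, 0, 0, -0.59]

```text
time_s: 8.55
ee_pos: [0.476, 0.0981, 0.131]
tcp_rot: [-0.001, 0.007, 1.0, -0.0]
force: [0.8, -0.4, -2.3]
finger_gap: 0.152
grip_force: 60.0
```

Emit:
send_rows:
  steps:
    - [-1, -1.1, -12.6, 0, 0, 0, -0.17]
    - [-1, -4.3, -24.8, 0, 0, 0, -0.34]
    - [-1, -9.5, -36.4, 0, 0, 0, -0.51]
    - [-1, -12.5, -41.3, 0, 0, 0, -0.587]
    - [-1, -12.5, -41.3, 0, 0, 0, -0.587]

```text
time_s: 9.18
ee_pos: [0.4881, 0.0567, 0.131]
tcp_rot: [-0.001, -0.279, 0.96, 0.0]
force: [0.1, -0.6, -2.7]
finger_gap: 0.155
grip_force: 60.0
```

Emit:
send_rows:
  steps:
    - [-1, 0, 0, 0, 0, 0, 0]
    - [-1, 0, 0, 0, 0, 0, 0]

```text
time_s: 9.43
ee_pos: [0.4884, 0.0572, 0.1312]
tcp_rot: [-0.0, -0.28, 0.96, 0.0]
force: [-1.1, -0.2, -3.0]
finger_gap: 0.15
grip_force: 60.0
```

```bash
python3 - <<'E'
from h import *; from cell import robot
st(robot.observe())
c=robot.capture("top");s=robot.capture("side")
cv2.imwrite("pics/t4.png",np.hstack([cv2.resize(c["frame"][140:220,165:245,::-1],(400,400),interpolation=cv2.INTER_CUBIC),cv2.resize(s["frame"][200:250,205:255,::-1],(400,400),interpolation=cv2.INTER_CUBIC)]))
E
```

```text
9.425 pos [0.4884 0.0572 0.1312] spanner yaw 32.5 ring [0.5512 0.0973 0.1311] F [-1.1 -0.2 -3. ] M [0.01 0.04 0.02] gap 13.2
```

View pics/t4.png

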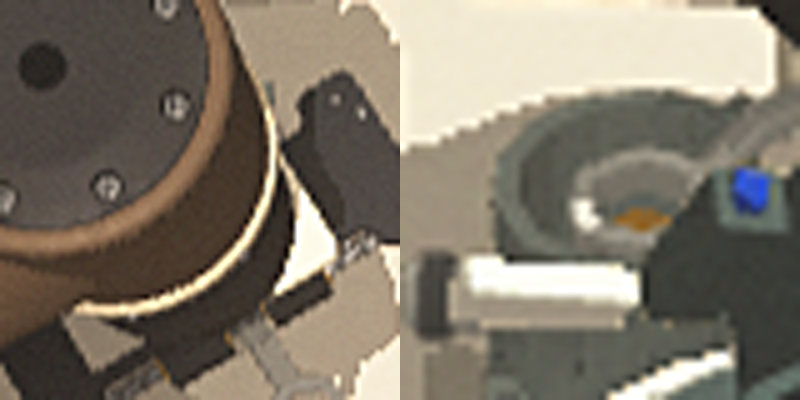

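The top view is blocked. The side view shows the ring held above the cap, with the brass visible through its hole. Lowering by feel.

Emit:
send_rows:
  steps:
    - [-1, 0, 0, 6, 0, 0, 0]
    - [-1, 0, 0, 10, 0, 0, 0]
    - [-1, 0, 0, 12, 0, 0, 0]
    - [-1, 0, 0, 14, 0, 0, 0]
    - [-1, 0, 0, 14, 0, 0, 0]

```text
time_s: 10.15
ee_pos: [0.4886, 0.0567, 0.117]
tcp_rot: [-0.0, -0.28, 0.96, -0.0]
force: [1.0, -4.1, -2.6]
finger_gap: 0.154
grip_force: 60.1
```

```bash
python3 - <<'E'
from h import *; from cell import robot
st(robot.observe())
E
```

```text
10.15 pos [0.4886 0.0567 0.117 ] spanner yaw 32.51 ring [0.5515 0.0968 0.117 ] F [ 1.  -4.1 -2.6] M [-1.52 -0.65 -0.29] gap 13.6
```

Emit:
send_rows:
  steps:
    - [-1, 0, -0.7, 2, 0, 0, 0]
    - [-1, 0, -0.7, 4, 0, 0, 0]
    - [-1, 0, -0.7, 6, 0, 0, 0]
    - [-1, 0, -0.7, 8, 0, 0, 0]
    - [-1, 0, -0.7, 8, 0, 0, 0]

```text
time_s: 10.78
ee_pos: [0.4886, 0.0562, 0.1092]
tcp_rot: [-0.0, -0.28, 0.96, -0.0]
force: [-2.0, -4.7, 4.1]
finger_gap: 0.152
grip_force: 60.1
```

```bash
python3 - <<'E'
from h import *; from cell import robot
st(robot.observe())
E
```

```text
10.775 pos [0.4886 0.0562 0.1092] spanner yaw 32.53 ring [0.5514 0.0962 0.1091] F [-2.  -4.7  4.1] M [-1.62  0.36 -0.24] gap 13.4
```

Emit:
send_rows:
  steps:
    - [-1, -1, 11.9, 0, 0, 0, 0.16]
    - [-1, -3.8, 23.4, 0, 0, 0, 0.32]
    - [-1, -8.4, 34.4, 0, 0, 0, 0.48]
    - [-1, -14.7, 44.5, 0, 0, 0, 0.64]
    - [-1, -22.6, 53.4, 0, 0, 0, 0.8]

```text
time_s: 11.4
ee_pos: [0.4793, 0.1136, 0.1091]
tcp_rot: [0.0, 0.118, 0.993, -0.0]
force: [4.4, -6.8, -2.3]
finger_gap: 0.151
grip_force: 60.0
```

Emit:
send_rows:
  steps:
    - [-1, -0.7, 10.4, 0, 0, 0, 0.14]
    - [-1, -2.9, 20.6, 0, 0, 0, 0.28]
    - [-1, -5.3, 27.6, 0, 0, 0, 0.38]
    - [-1, -5.3, 27.6, 0, 0, 0, 0.38]
    - [-1, -5.3, 27.6, 0, 0, 0, 0.38]

```text
time_s: 12.02
ee_pos: [0.491, 0.1395, 0.1092]
tcp_rot: [0.0, 0.3, 0.954, 0.0]
force: [0.9, -1.1, -1.0]
finger_gap: 0.156
grip_force: 60.0
```

```bash
python3 - <<'E'
from h import *; from cell import robot
st(robot.observe())
E
```

```text
12.025 pos [0.491  0.1395 0.1092] spanner yaw -34.93 ring [0.552  0.0968 0.1092] F [ 0.9 -1.1 -1. ] M [-0.54 -0.67  0.11] gap 13.7
```

Emit:
send_rows:
  steps:
    - [-1, -0.1, -3.7, -8, 0, 0, -0.05]
    - [-1, -0.2, -6, -22, 0, 0, -0.08]
    - [-1, -2.3, -18.4, -22, 0, 0, -0.25]
    - [-1, -6.5, -30.4, -22, 0, 0, -0.42]
    - [-1, -12.6, -41.4, -22, 0, 0, -0.59]

```text
time_s: 12.65
ee_pos: [0.4768, 0.0979, 0.1315]
tcp_rot: [-0.0, 0.008, 1.0, 0.0]
force: [-0.8, 0.6, -2.1]
finger_gap: 0.152
grip_force: 60.0
```

Emit:
send_rows:
  steps:
    - [-1, -1.1, -12.6, 0, 0, 0, -0.17]
    - [-1, -4.3, -24.8, 0, 0, 0, -0.34]
    - [-1, -9.5, -36.4, 0, 0, 0, -0.51]
    - [-1, -12.5, -41.8, 0, 0, 0, -0.587]
    - [-1, -12.5, -41.8, 0, 0, 0, -0.587]

```text
time_s: 13.28
ee_pos: [0.4887, 0.0559, 0.1313]
tcp_rot: [0.0, -0.278, 0.96, 0.0]
force: [-0.7, 0.2, -3.8]
finger_gap: 0.154
grip_force: 60.0
```

Emit:
send_rows:
  steps:
    - [-1, 0, 0, 6, 0, 0, 0]
    - [-1, 0, 0, 10, 0, 0, 0]
    - [-1, 0, 0, 12, 0, 0, 0]
    - [-1, 0, 0, 14, 0, 0, 0]
    - [-1, 0, 0, 14, 0, 0, 0]

```text
time_s: 13.9
ee_pos: [0.489, 0.0561, 0.117]
tcp_rot: [-0.0, -0.279, 0.96, -0.0]
force: [2.0, -0.5, -2.6]
finger_gap: 0.15
grip_force: 60.0
```

```bash
python3 - <<'E'
from h import *; from cell import robot
st(robot.observe())
E
```

```text
13.9 pos [0.489  0.0561 0.117 ] spanner yaw 32.36 ring [0.5519 0.096  0.117 ] F [ 2.  -0.5 -2.6] M [-0.38 -0.3  -0.11] gap 13.2
```

Emit:
send_rows:
  steps:
    - [-1, 0, 0, 3, 0, 0, 0]
    - [-1, 0, 0, 6, 0, 0, 0]
    - [-1, 0, 0, 8, 0, 0, 0]
    - [-1, 0, 0, 8, 0, 0, 0]

```text
time_s: 14.4
ee_pos: [0.4887, 0.0559, 0.1089]
tcp_rot: [-0.0, -0.279, 0.96, -0.0]
force: [-1.0, -1.0, -3.4]
finger_gap: 0.156
grip_force: 60.0
```

Emit:
send_rows:
  steps:
    - [-1, -0.6, 9.7, 0, 0, 0, 0.13]
    - [-1, -2.5, 19.2, 0, 0, 0, 0.26]
    - [-1, -5.6, 28.3, 0, 0, 0, 0.39]
    - [-1, -9.8, 37, 0, 0, 0, 0.52]
    - [-1, -13, 42.1, 0, 0, 0, 0.6]

```text
time_s: 15.02
ee_pos: [0.4776, 0.0986, 0.109]
tcp_rot: [0.0, 0.019, 1.0, -0.0]
force: [5.5, -5.2, -4.4]
finger_gap: 0.152
grip_force: 60.0
```

Emit:
send_rows:
  steps:
    - [-1, 0, 1.9, 0, 0, 0, 0.025]
    - [-1, -0.1, 3.7, 0, 0, 0, 0.05]
    - [-1, -0.1, 3.7, 0, 0, 0, 0.05]

```text
time_s: 15.4
ee_pos: [0.4778, 0.1021, 0.109]
tcp_rot: [0.0, 0.042, 0.999, -0.0]
force: [3.1, -4.1, -4.4]
finger_gap: 0.154
grip_force: 60.0
```

```bash
python3 - <<'E'
from h import *; from cell import robot
st(robot.observe())
E
```

```text
15.4 pos [0.4778 0.1021 0.109 ] spanner yaw -4.82 ring [0.552  0.0959 0.109 ] F [ 3.1 -4.1 -4.4] M [-1.54 -1.16  0.18] gap 13.5
```

Still turning freely, so I'll advance in small steps and watch the force.

Emit:
send_rows:
  steps:
    - [-1, 0, 1.1, 0, 0, 0, 0.015]
    - [-1, 0, 2.2, 0, 0, 0, 0.03]
    - [-1, -0.1, 3.3, 0, 0, 0, 0.045]
    - [-1, -0.1, 3.3, 0, 0, 0, 0.045]

```text
time_s: 15.9
ee_pos: [0.4781, 0.1054, 0.109]
tcp_rot: [0.0, 0.064, 0.998, -0.0]
force: [3.8, -4.1, -4.4]
finger_gap: 0.156
grip_force: 60.0
```

Emit:
send_rows:
  steps:
    - [-1, 0, 1.1, 0, 0, 0, 0.015]
    - [-1, 0, 1.1, 0, 0, 0, 0.015]

```text
time_s: 16.15
ee_pos: [0.4783, 0.1065, 0.109]
tcp_rot: [0.0, 0.072, 0.997, -0.0]
force: [2.6, -4.0, -4.7]
finger_gap: 0.151
grip_force: 60.0
```

Emit:
send_rows:
  steps:
    - [-1, 0, 1.1, 0, 0, 0, 0.015]
    - [-1, 0, 1.1, 0, 0, 0, 0.015]

```text
time_s: 16.4
ee_pos: [0.4784, 0.1076, 0.109]
tcp_rot: [0.0, 0.079, 0.997, -0.0]
force: [3.9, -4.0, -5.1]
finger_gap: 0.151
grip_force: 60.0
```

Emit:
send_rows:
  steps:
    - [-1, 0, 1.1, 0, 0, 0, 0.015]
    - [-1, 0, 1.1, 0, 0, 0, 0.015]

```text
time_s: 16.65
ee_pos: [0.4786, 0.1087, 0.1091]
tcp_rot: [0.0, 0.087, 0.996, -0.0]
force: [3.4, -3.3, -4.7]
finger_gap: 0.152
grip_force: 60.0
```

Emit:
send_rows:
  steps:
    - [-1, 0, 1.1, 0, 0, 0, 0.015]
    - [-1, 0, 1.1, 0, 0, 0, 0.015]

```text
time_s: 16.9
ee_pos: [0.4788, 0.1098, 0.1091]
tcp_rot: [0.0, 0.094, 0.996, -0.0]
force: [3.6, -4.0, -4.9]
finger_gap: 0.152
grip_force: 60.1
```

```bash
python3 - <<'E'
from h import *; from cell import robot
st(robot.observe())
c=robot.capture("side");t=robot.capture("top")
cv2.imwrite("pics/t5.png",np.hstack([cv2.resize(c["frame"][205:245,210:260,::-1],(400,320),interpolation=cv2.INTER_CUBIC),cv2.resize(t["frame"][140:220,165:265,::-1],(400,320),interpolation=cv2.INTER_CUBIC)]))
E
```

```text
16.9 pos [0.4788 0.1098 0.1091] spanner yaw -10.82 ring [0.552  0.0958 0.1091] F [ 3.6 -4.  -4.9] M [-1.53 -1.25  0.26] gap 13.4
```

Emit:
send_rows:
  steps:
    - [-1, 0, 1.1, 0, 0, 0, 0.015]
    - [-1, 0, 2.2, 0, 0, 0, 0.03]
    - [-1, 0, 2.2, 0, 0, 0, 0.03]

```text
time_s: 17.38
ee_pos: [0.4791, 0.1114, 0.109]
tcp_rot: [-0.0, 0.109, 0.994, -0.001]
force: [4.9, -6.7, -4.9]
finger_gap: 0.153
grip_force: 60.2
```

Emit:
send_rows:
  steps:
    - [-1, 0, 1.1, 0, 0, 0, 0.015]
    - [-1, 0, 1.1, 0, 0, 0, 0.015]

```text
time_s: 17.62
ee_pos: [0.4793, 0.1123, 0.109]
tcp_rot: [-0.0, 0.116, 0.993, -0.001]
force: [4.6, -7.5, -4.6]
finger_gap: 0.153
grip_force: 60.3
```

```bash
cat >> h.py <<'E'
def tq(s):
    r=s["ee_pos"]-[.5515,.0965,0];F=s["force"];print("torque",round(r[0]*F[1]-r[1]*F[0]+s["moment"][2],2))
E
python3 - <<'E'
from h import *; from cell import robot
s=robot.observe();st(s);tq(s)
E
```

```text
17.625 pos [0.4793 0.1123 0.109 ] spanner yaw -13.37 ring [0.5517 0.0951 0.109 ] F [ 4.6 -7.5 -4.6] M [-2.91 -1.71  0.54] gap 13.4
torque 1.01
```

Emit:
send_rows:
  steps:
    - [-1, 0, 1.1, 0, 0, 0, 0.015]
    - [-1, 0, 2.2, 0, 0, 0, 0.03]
    - [-1, 0, 2.2, 0, 0, 0, 0.03]

```text
time_s: 18.0
ee_pos: [0.4796, 0.1141, 0.1089]
tcp_rot: [-0.0, 0.131, 0.991, -0.001]
force: [5.6, -9.8, -4.8]
finger_gap: 0.152
grip_force: 60.6
```

```bash
python3 - <<'E'
from h import *; from cell import robot
s=robot.observe();st(s);tq(s)
E
```

```text
18.0 pos [0.4796 0.1141 0.1089] spanner yaw -15.07 ring [0.5516 0.0947 0.1089] F [ 5.6 -9.8 -4.8] M [-3.61 -1.89  0.75] gap 13.4
torque 1.36
```

Emit:
send_rows:
  steps:
    - [-1, -0.2, -5.2, 0, 0, 0, -0.07]
    - [-1, -0.7, -10.4, 0, 0, 0, -0.14]
    - [-1, -0.7, -10.4, -12, 0, 0, -0.14]
    - [-1, -0.7, -10.4, -40, 0, 0, -0.14]
    - [-1, -0.7, -10.4, -75, 0, 0, -0.14]

```text
time_s: 18.62
ee_pos: [0.477, 0.105, 0.1846]
tcp_rot: [-0.001, 0.063, 0.998, -0.0]
force: [0.7, 0.2, -3.1]
finger_gap: 0.157
grip_force: 60.0
```

Emit:
send_rows:
  steps:
    - [-1, -15, -51, 0, 0, 0, -0.02]
    - [-1, -30, -102, 0, 0, 0, -0.05]
    - [-1, -45, -153, 0, 0, 0, -0.08]
    - [-1, -60, -204, 0, 0, 0, -0.11]
    - [-1, -75, -255, 0, 0, 0, -0.12]

```text
time_s: 19.25
ee_pos: [0.5203, -0.1586, 0.1845]
tcp_rot: [0.0, 0.002, 1.0, 0.0]
force: [1.0, 0.1, -2.3]
finger_gap: 0.153
grip_force: 60.0
```

Emit:
send_rows:
  steps:
    - [-1, 0, 0, 0, 0, 0, 0]
    - [-1, 0, 0, 0, 0, 0, 0]
    - [-1, 0, 0, 0, 0, 0, 0]

```text
time_s: 19.62
ee_pos: [0.5202, -0.1563, 0.1843]
tcp_rot: [0.0, 0.002, 1.0, 0.0]
force: [0.6, 0.1, -2.7]
finger_gap: 0.153
grip_force: 60.0
```

```bash
python3 - <<'E'
from h import *; from cell import robot; import pickle
s=robot.observe();st(s);print(s["joint_positions"].round(2));c=robot.capture("wrist");t=robot.capture("top");pickle.dump((s,c,t),open("w6.pkl","wb"))
cv2.imwrite("pics/t6.png",np.hstack([cv2.resize(t["frame"][140:200,165:230,::-1],(390,360),interpolation=cv2.INTER_CUBIC),cv2.resize(c["frame"][:,:,::-1],(400,300)).copy() if 0 else cv2.resize(c["frame"][:,:,::-1],(400,360))]))
E
```

```text
19.625 pos [ 0.5202 -0.1563  0.1843] spanner yaw -0.23 ring [ 0.5947 -0.1566  0.1843] F [ 0.6  0.1 -2.7] M [-0.04  0.    0.  ] gap 13.5
[ 0.07  0.24 -0.42 -0.   -0.91 -1.64]
```

View pics/t6.png

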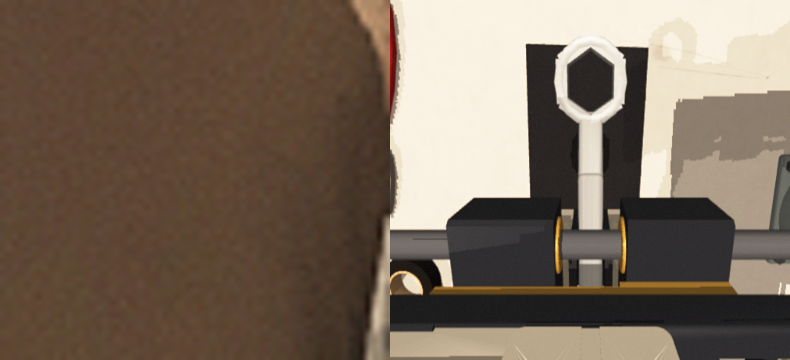

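The spanner is still straight in the grip and centred over the mat. The arm hides the head, so I'll check the marks once it is clear. Lowering the spanner now.

Emit:
send_rows:
  steps:
    - [-1, 0, -1, 40, 0, 0, 0]
    - [-1, 0, -1, 80, 0, 0, 0]
    - [-1, 0, -1, 98, 0, 0, 0]
    - [-1, 0, -1, 102, 0, 0, 0]
    - [-1, 0, -1, 102, 0, 0, 0]

```text
time_s: 20.35
ee_pos: [0.5208, -0.1578, 0.0827]
tcp_rot: [0.0, 0.002, 1.0, -0.0]
force: [0.5, -0.4, -2.4]
finger_gap: 0.153
grip_force: 60.0
```

Emit:
send_rows:
  steps:
    - [-1, 0, 0, 2, 0, 0, 0]
    - [-1, 0, 0, 4, 0, 0, 0]
    - [-1, 0, 0, 4, 0, 0, 0]

```text
time_s: 20.72
ee_pos: [0.5204, -0.1583, 0.0784]
tcp_rot: [0.0, 0.003, 1.0, 0.0]
force: [-0.3, 0.3, -3.2]
finger_gap: 0.153
grip_force: 60.0
```

Emit:
send_rows:
  steps:
    - [-1, 0, 0, 1, 0, 0, 0]
    - [-1, 0, 0, 2, 0, 0, 0]
    - [-1, 0, 0, 2, 0, 0, 0]

```text
time_s: 21.1
ee_pos: [0.5203, -0.1584, 0.0762]
tcp_rot: [0.0, 0.003, 1.0, -0.0]
force: [-1.4, -1.0, 0.6]
finger_gap: 0.154
grip_force: 60.0
```

Emit:
send_rows:
  steps:
    - [-0.3, 0, 0, 0, 0, 0, 0]
    - [-0.3, 0, 0, 0, 0, 0, 0]
    - [-0.3, 0, 0, 0, 0, 0, 0]
    - [-0.3, 0, 0, 0, 0, 0, 0]
    - [-0.3, 0, 0, 0, 0, 0, 0]

```text
time_s: 21.72
ee_pos: [0.5204, -0.1583, 0.0762]
tcp_rot: [0.0, 0.003, 1.0, 0.0]
force: [-0.1, 0.0, 0.1]
finger_gap: 0.349
grip_force: 0.0
```

Emit:
send_rows:
  steps:
    - [-0.3, 0, 0, -20, 0, 0, 0]
    - [-0.3, 0, 0, -60, 0, 0, 0]
    - [-0.3, 0, 0, -120, 0, 0, 0]
    - [-0.3, 20, -50, -170, 0, 0, 0]
    - [-0.3, 40, -105, -200, 0, 0, 0]

```text
time_s: 22.35
ee_pos: [0.4842, -0.2522, 0.272]
tcp_rot: [0.001, 0.001, 1.0, -0.0]
force: [0.8, -1.0, -0.3]
finger_gap: 0.35
grip_force: 0.0
```

Emit:
send_rows:
  steps:
    - [-0.3, 30, -55, 0, 0, 0, 0]
    - [-0.3, 60, -110, 0, 0, 0, 0]
    - [-0.3, 75, -140, 0, 0, 0, 0]
    - [-0.3, 75, -140, 0, 0, 0, 0]

```text
time_s: 22.85
ee_pos: [0.4068, -0.3932, 0.2691]
tcp_rot: [-0.0, 0.004, 1.0, 0.0]
force: [1.0, -0.1, 1.7]
finger_gap: 0.354
grip_force: 0.0
```

```bash
python3 - <<'E'
from h import *; from cell import robot; import pickle
s=robot.observe();st(s);t=robot.capture("top");pickle.dump((s,t),open("w7.pkl","wb"))
f=t["frame"][:,:,::-1]
cv2.imwrite("pics/t7.png",np.hstack([cv2.resize(f[140:200,165:230],(390,360),interpolation=cv2.INTER_CUBIC),cv2.resize(f[120:280,100:280+120],(400,360),interpolation=cv2.INTER_CUBIC)]))
E
```

```text
22.85 pos [ 0.4068 -0.3932  0.2691] spanner yaw -0.5 ring [ 0.4813 -0.3938  0.2691] F [ 1.  -0.1  1.7] M [ 0.01 -0.02 -0.02] gap 31.1
```

View pics/t7.png

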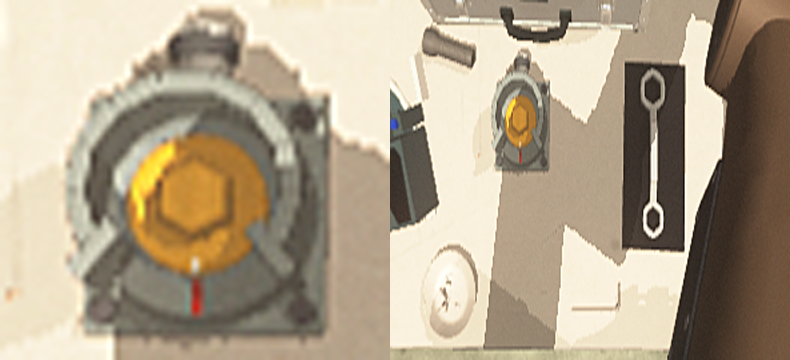

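The white mark at (195,263) now lines up with the red one at (196,295). The spanner lies flat, with both rings on the mat, and the dish, hex key and torch that show in this view are where they were. The arm hides the pliers and tape.

```bash
python3 -c "
from cell import robot
print(robot.sign_off())"
```

```text
the job is handed in; nothing more can be done
None
```

The cap is closed to its stop with the white mark on the red one, the spanner is flat on the mat with both rings on it, and the job was handed in at about 23 s.

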